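# Load a flange stack on a bench fixture and close the clamp

### The job

Load the clamping fixture: set the hubbed flange on the round seat with its hub up, lay the knobbed pressure cap on the hub with its knob up, both centred over the seat, and then lower the clamp arm by its T-bar until its pad rests on the cap. Set each part down gently instead of dropping it, bring the clamp down under control and do not let it fall, and leave everything else on the bench where it is.

Things in the scene. Friction and masses are not known exactly. Their poses are not given: they have to be found in the camera images.
- fixture: fixed grey fixture: slab 210 x 120 x 14 mm; origin under the slab's centre, on the table; x runs along the slab from the T-bar end to the hinge end; yaw varies. At its centre a steel seat 110 mm across, top 30 mm above the table. At x = +85 mm a dark yoke of two cheeks (26 x 10 mm, at y = +-21 mm, tops 132 mm above the table)
- seat (a point): centre of the top face of the fixture's round seat; axes as the fixture's
- clamp_axis (a point): point on the clamp's hinge axis, midway between the cheeks: 80 mm towards +x of the fixture and 116 mm above the table; the hinge axis runs along the fixture's y
- clamp_bar (a point): middle of the T-bar at the clamp arm's free end, 170 mm from the hinge axis: round steel bar, 12 mm thick, 120 mm long, parallel to the hinge axis. The dark arm (18 wide, 16 mm high) meets it at its middle: grip the bar about 38 mm to one side. 80 mm from the hinge axis a rubber pad, 24 mm across, ends 18 mm below the arm's centre line
- clamp (a joint): clamp arm angle, rad: 0 = arm level over the seat, T-bar at fixture x = -90 mm, pad just on top of the full stack (98 mm above the table); grows as the arm is raised; 1.57 = upright; starts 1.6 to 1.9. Stays where it is put above about 1 rad, falls by its weight below that
- flange: aluminium flange: disc 110 mm across and 16 mm thick with six dark bolt holes and, on top, a hub 44 mm across and 20 mm high (36 mm in all); origin at the centre of its underside, z up; about 0.5 kg; lift it by the hub
- disc: bystander: plain solid steel disc, 66 mm across, 18 mm thick; origin at the centre of its underside; about 0.35 kg
- cap: steel pressure cap: disc 60 mm across and 10 mm thick with a round knob 34 mm across and 22 mm high on top (32 mm in all); origin at the centre of its underside, z up; about 0.3 kg
- bearing_ring: bystander: open steel ring lying flat, 90 mm outside, 62 mm inside, 20 mm high; origin at its underside's centre
- oil_can: bystander: standing grey can, 44 mm across, 150 mm high; origin at its underside's centre
- jack: bystander: dark steel screw jack, waisted column 40 mm across, 90 mm high; origin at its underside's centre
- wrench: bystander: wrench lying along its x, 190 mm long, under 20 mm high; origin at its middle
- hammer: bystander: hammer lying along its x, 260 mm long, about 35 mm high and head about 100 mm across; origin at its middle
- spray_bottle: bystander: white bottle, 60 mm across, 190 mm high; origin at its underside's centre
- brush: bystander: brush lying along its x beyond the fixture, 200 mm long, about 30 mm high; origin at its middle
Mind the look-alikes: they are no part of the job. Of the things that look like the flange, the middle-sized one is meant.

How it is judged (in metres and radians):
On the way, in this order (a step that is already met when the one before it is completed fails the run):
1. flange centred on the seat, hub up, let go (horizontal distance between flange and seat below 0.008 m and z of flange in the frame of seat between -0.004 and 0.004 m and angle between flange's own z axis and vertical below 0.08 rad and contact force between the fingers and flange below 0.1 N), for 0.2 s.
2. cap centred on the flange's hub, knob up, let go (horizontal distance between each of flange, cap and seat below 0.008 m and z of flange in the frame of seat between -0.004 and 0.004 m and angle between each of flange, cap's own z axis and vertical below 0.08 rad and z of cap in the frame of seat between 0.032 and 0.04 m and contact force between the fingers and cap below 0.1 N), for 0.2 s.
3. clamp down, its pad bearing on the cap (horizontal distance between each of flange, cap and seat below 0.008 m and z of flange in the frame of seat between -0.004 and 0.004 m and angle between each of flange, cap's own z axis and vertical below 0.08 rad and z of cap in the frame of seat between 0.032 and 0.04 m and value of joint clamp between -0.06 and 0.06 rad and contact force between cap and fixture above 0.3 N), for 0.2 s.
At the end, for the whole second after the job is handed in: Flange on seat, cap on its hub, hub and knob up: each within 8 mm of the seat's axis, 4 mm of seated height (undersides 0 and 36 mm above the seat) and 0.08 rad of level; clamp within 0.06 rad of 0, its pad bearing on the cap (over 0.3 N); all at rest and let go (all of step 3 and linear speed of each of flange, cap below 0.01 m/s and velocity of joint clamp between -0.05 and 0.05 rad/s); the robot touches nothing.
It fails at once if the clamp is let fall or slammed (closing faster than 2.2 rad/s) (velocity of joint clamp below -2.2 rad/s).
It fails at once if a part is dropped or rammed onto the stack (impact over 80 N) (contact force between flange and fixture above 80 N or contact force between cap and flange above 80 N).
It fails at once if a bystander is moved by more than 30 mm (distance of any of disc, bearing_ring, oil_can, jack, wrench, hammer, spray_bottle, brush from where it was at the start of the episode above 0.03 m).
It also fails if it takes over 72 s, if anything falls off the work surface, if the arm or the gripper's body presses on something with over 40 N, if the wrist force passes 120 N, or if a joint passes its speed limit or range.

### The arm

A 7-joint arm with a two-finger parallel gripper is mounted at the origin on the work surface. World frame = base frame: x ahead of the robot, y to its left, z up, the work surface at z = 0. Lengths are in mm, angles in rad, forces in N, time in s.
With the tool pointing down it reaches from about 425 to 925 mm from the base axis. Payload 6.8 kg.
Tool frame: the origin (TCP) lies midway between the tips of the shut fingers; the grasp point (between the pads) lies 19 mm behind it; z points along the fingers, y is the line along which they close (so a half turn about z gives the same grasp; the last joint's range is limited). The gripper opens to 88 mm and grips with 3 to 60 N. Pads are 20 mm wide; open, the fingers measure 115 mm over their backs; the gripper's body (75 mm by 178 mm) begins 61 mm behind the grasp point.
Start: joints at [-1.28, 0.477, 0.022, 1.555, -0.011, 1.109, -0.083], TCP at [262.109, 622.051, 194.464] pointing down, gripper open.
Joint ranges: [-2.96, 2.96], [-0.34, 2.1], [-1.41, 1.46], [0.24, 2.44], [-1.37, 4.51], [0.17, 1.92], [-2.96, 2.96]. Speed limits (rad/s): [2.39, 2.39, 3.14, 3.14, 3.14, 3.14, 3.14].

### API

Orientations are given as [roll, pitch, yaw] about the fixed x, y, z axes, in that order (R = Rz(yaw) Ry(pitch) Rx(roll)).
In Python, from rig import * gives the robot as it stands. The module is installed in compiled form; this text tells all that it offers.
- The arm moves only by the tool play_rows, never from a script. Its argument "commands" is a list of rows, each a list of 3 entries, a list of its own where there are three numbers: the turn, a rotation vector about the tool's x, y, z in rad, then the shift along the tool's x, y, z in m, then the gripper command: -1 is fully open, 1 is shut, values between are in proportion. A call has exactly 10 rows; each row shifts and turns the commanded pose from where the row before left it, along the tool's axes as they then stand; what a row does not reach is not made up. A row lasts 1/12 s, in which the tool goes at most 41.7 mm and 7.16 degrees, less where a joint would pass 70% of its speed; a pose out of reach is approached as far as the arm can. A call with a gripper value outside its range is refused whole. The fingers move at their own pace and stop on an object; "newtons" is the grip in N (left out, the last holds). Time passes only in rows, so rows that do not move let the fingers close, or fill a call up. It gives the time, the measured TCP pose, the force, the opening and the grip force at its end, in the units of the state.
- sense(): the state, without advancing time (a new reading comes with each control period).
- snapshot(name): name is "scene" or "top"; returns a dict with "img" (384x512x3 uint8, blue, green, red), "K" (3x3 intrinsics, pixels), "world_from_camera" (4x4, takes a point from camera to world coordinates). Camera axes: x right, y up, looking along -z (the intrinsics and any distortion apply to the point x, -y, -z); pixel columns grow to the right and rows downward; lengths in mm; the calibration is good to about 2 mm. A picture is of the moment at which its call begins. There is no depth.
- finish_job(): hands the job in; it is judged then, once.
Trained networks look in a picture, given as the dict that the camera call returned (one of the last four; its "shot" number tells which), for a name from the list of things; names that differ only in an ending like _2 or _b are one class to them, and where a whole thing is asked for, a point or a joint stands for the part that bears it (a point fixed in the world has none). Each returns a list of dicts, best first, with "p" (0 to 1); they miss things now and then, are a little off and sometimes report something else, mostly with a low value. They report only what shows in the picture. A call takes as long as a camera call. They do not tell look-alikes from the thing itself.
- boxes_of(picture, thing): "location" ([x, y, z] in mm, in the coordinates of the camera as it stood for that picture, good to about 4 mm: the middle of the surface that is visible of it).
The state is a dict: "clock": time; "qpos": joint angles; "dq": joint speeds; "joint_torque": joint torques, N m; "position": TCP position; "orientation": TCP orientation; "ft_force": force on the tool from outside, world axes, zero at the start; "ft_torque": the same for the moment, N m; "opening": opening from 0.0 (shut) to 1.0 (fully open); "grasp_force": force on a finger pad.
Only numpy, scipy, OpenCV 4.12 (cv2) and the standard library are available. Lean on these libraries where they do the work, as an engineer would, in place of code of your own. Each camera call takes 0.05 s, during which the arm holds its last target. There are 200 camera calls.

## Working session

There is one attempt and no reset: what is moved stays moved. The work goes in short steps, Python scripts to look and compute and a tool call to move; the robot and the scene stay as the last step left them, time stands still between calls to the robot, and variables do not carry over. Pictures are saved under pics/ and viewed, at most 10 in all, crops included, and the job is handed in when it is done.

Besides the shell and the picture viewer there is one more tool, called after "Call:" by a JSON object that holds its "fn" and its "kwargs". play_rows: Moves the arm, as the interface text tells. Its arguments: {"type":"object","properties":{"commands":{"type":"array","items":{"type":"array"}},"newtons":{"type":"number"}},"required":["commands"]}

```bash
mkdir -p pics; cat > h.py <<'E'
from rig import *
import numpy as np, cv2
def w(p,loc): return (p["world_from_camera"]@np.r_[loc,1])[:3]
def ray(p,u,v,z):
    K=p["K"]; d=np.linalg.inv(K)@[u,v,1]; T=p["world_from_camera"]
    d=T[:3,:3]@[d[0],-d[1],-d[2]]; o=T[:3,3]; return o+d*(z-o[2])/d[2]
def proj(p,X):
    c=(np.linalg.inv(p["world_from_camera"])@np.r_[X,1])[:3]; q=p["K"]@[c[0],-c[1],-c[2]]; return q[:2]/q[2]
E
python3 - <<'E'
from h import *
for n in("scene","top"):
    p=snapshot(n); cv2.imwrite(f"pics/{n}0.png",cv2.resize(p["img"],(800,600)) if n=="top" else cv2.resize(p["img"],(800,600)))
    print(n,p["world_from_camera"].round(3).tolist(),p["K"].tolist())
    for t in("flange","cap","fixture","clamp_bar","disc","bearing_ring","oil_can","jack","wrench","hammer","spray_bottle","brush"):
        for b in boxes_of(p,t)[:4]: 
            X=w(p,b["location"]); print(t,round(b["p"],2),X.round(0),proj(p,X).round(0))
print(sense())
E
```

```text
scene [[-0.587, -0.684, 0.434, 1316.114], [0.81, -0.486, 0.33, 601.649], [-0.015, 0.544, 0.839, 1584.949], [0.0, 0.0, 0.0, 1.0]] [[486.135683621686, 0.0, 253.01004934601335], [0.0, 486.135683621686, 198.4156228710748], [0.0, 0.0, 1.0]]
flange 0.8 [341. 174.  23.] [318. 192.]
flange 0.68 [476. 143.  11.] [291. 214.]
flange 0.58 [590. 265.  13.] [302. 253.]
cap 0.7 [ 747. -185.    6.] [179. 222.]
cap 0.62 [400. 309.   9.] [340. 222.]
fixture 0.64 [594.   1.  28.] [243. 215.]
fixture 0.19 [400. 310.  11.] [340. 222.]
clamp_bar 0.73 [693. -24. 280.] [215. 192.]
disc 0.55 [ 595. -291.   11.] [183. 181.]
bearing_ring 0.65 [ 398. -310.   19.] [210. 146.]
bearing_ring 0.65 [596.  -3.  32.] [241. 214.]
bearing_ring 0.62 [ 520. -465.  104.] [159. 134.]
oil_can 0.79 [ 508. -288.  104.] [195. 152.]
oil_can 0.19 [ 745. -186.    8.] [179. 221.]
jack 0.77 [512. 347.  58.] [335. 243.]
wrench 0.52 [ 746. -189.    5.] [178. 221.]
hammer 0.64 [571. 492.  25.] [361. 282.]
hammer 0.56 [ 397. -308.   21.] [211. 145.]
spray_bottle 0.64 [ 520. -468.  105.] [159. 134.]
brush 0.69 [762. 203.  15.] [260. 280.]
[... 1124 characters left out ...]
{'clock': 1.3, 'qpos': array([-1.28009572,  0.47696054,  0.0224092 ,  1.55537354, -0.01149288,
        1.10931692, -0.08308497]), 'dq': array([-0.0004454 , -0.00073938,  0.0015271 , -0.00012479,  0.00060198,
       -0.0012766 , -0.0004226 ]), 'joint_torque': array([ 5.45178682e-05, -5.82741022e+01,  1.53359972e+00, -2.72923905e+01,
       -5.43245254e-02,  1.03758837e-02,  2.39474804e-05]), 'position': array([262.12288051, 622.05909735, 194.50176444]), 'orientation': array([ 3.14152287e+00, -9.84249524e-06,  2.74278124e+00]), 'ft_force': array([0.08755578, 1.11703852, 0.33781568]), 'ft_torque': array([-0.00327707, -0.00684886,  0.05949732]), 'grasp_force': 0.0, 'opening': 1.0006473998086713}
```

View pictures.

View pics/top0.png

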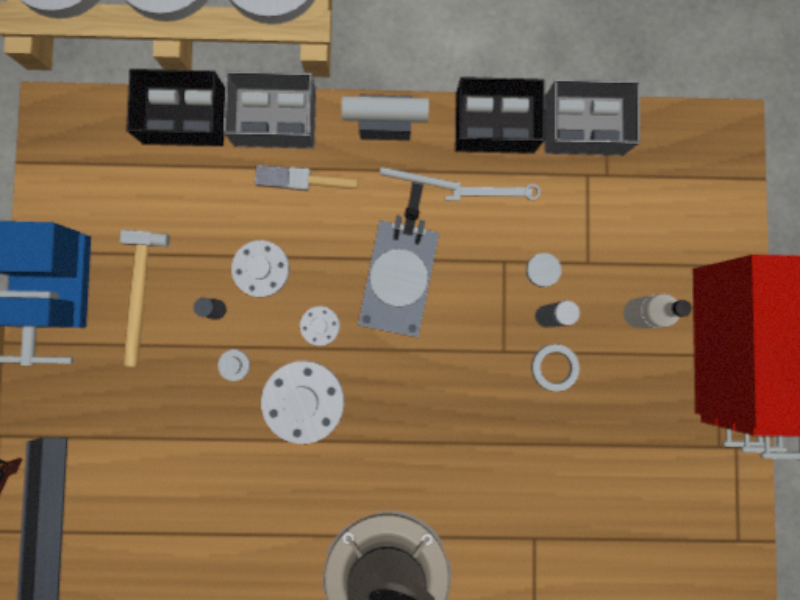

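View pics/scene0.png

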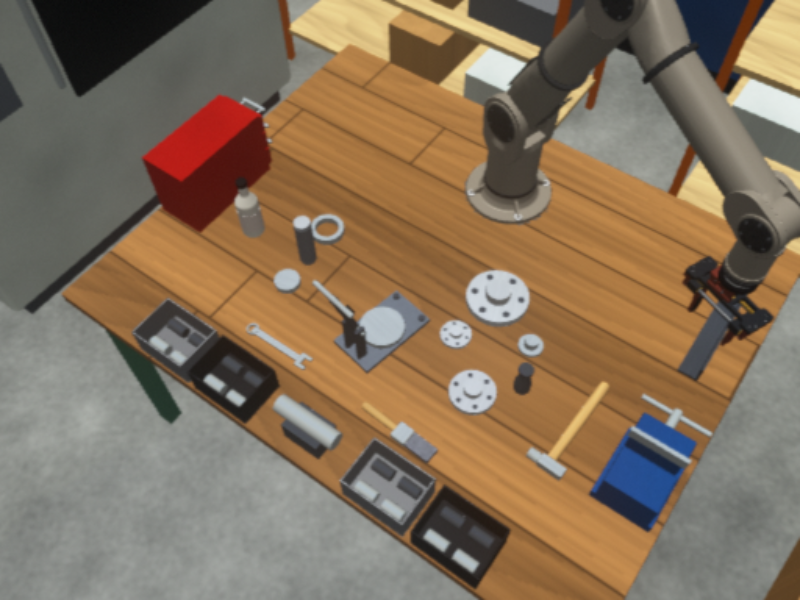

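Top picture (800×600), flange-like things: big one (302,402), small one (319,326), middle-sized one (260,268), which is the one I want. The cap is at (233,365), and its look-alike, the plain disc, is at (544,270). The seat is at (398,278), with the T-bar raised at (418,178). Next I measure by silhouette fit in both views and check the choice in one crop.

```bash
cat >> h.py <<'E'
from scipy.optimize import minimize
def cyl(x,y,parts):
    t=np.linspace(0,2*np.pi,60); return [np.array([[x+r*np.cos(a),y+r*np.sin(a),z] for z in(z0,z1) for a in t]) for r,z0,z1 in parts]
def sil(p,x,y,parts,S=8):
    m=np.zeros((384*2,512*2),np.uint8)
    for c in cyl(x,y,parts):
        q=np.array([proj(p,X) for X in c]); h=cv2.convexHull((q*2+.5).astype(np.float32)*16).astype(np.int32)
        cv2.fillConvexPoly(m,h,255,shift=4)
    return cv2.resize(m,(512,384),interpolation=cv2.INTER_AREA)/255.
def fit(p,x,y,parts,k=9,smax=45,vmin=120,rad=1.35):
    """bright unsaturated blob near guess; match silhouette centroid. returns x,y,area ratio"""
    hsv=cv2.cvtColor(p["img"],cv2.COLOR_BGR2HSV); m=((hsv[...,1]<smax)&(hsv[...,2]>vmin)).astype(np.uint8)
    vv,uu=np.mgrid[:384,:512]
    for i in range(k):
        s=sil(p,x,y,parts); c0=np.array([(s*uu).sum(),(s*vv).sum()])/s.sum()
        n,l,st,ce=cv2.connectedComponentsWithStats(m)
        win=(np.hypot(uu-c0[0],vv-c0[1])<rad*np.sqrt(s.sum()/np.pi))
        j=np.bincount(l[win&(m>0)],minlength=n).argmax(); b=(l==j)&win
        ct,_=cv2.findContours(b.astype(np.uint8),cv2.RETR_EXTERNAL,cv2.CHAIN_APPROX_NONE)
        f=np.zeros((384,512),np.uint8); cv2.drawContours(f,ct,-1,1,-1)
        c1=np.array([uu[f>0].mean(),vv[f>0].mean()])
        z=np.mean([q[2] for q in parts]); d=ray(p,*c1,z)-ray(p,*c0,z); x+=d[0];y+=d[1]
    return round(x,1),round(y,1),round(f.sum()/s.sum(),3)
FL=[(55,0,16),(22,16,36)]; CAP=[(30,0,10),(17,10,32)]; SEAT=[(55,20,30)]
E
python3 - <<'E'
from h import *
for n in("scene","top"):
    p=snapshot(n); np.savez(f"pics/{n}1.npz",**{k:p[k] for k in("img","K","world_from_camera")})
    print(n,"flange",fit(p,584,258,FL),"cap",fit(p,398,303,CAP),"seat",fit(p,592,-8,SEAT,vmin=150,smax=40))
    if n=="top": c=p["img"][110:290,110:300]; cv2.imwrite("pics/crop1.png",cv2.resize(c,None,fx=3.2,fy=3.2,interpolation=cv2.INTER_CUBIC))
    for (u,v) in [(377,221),(438,234),(418,336),(359,325)] if n=="top" else []: print(ray(p,u*.64,v*.64,14).round(0))
    # samples
    hsv=cv2.cvtColor(p["img"],cv2.COLOR_BGR2HSV)
    for nm,X in(("seat",(592,-8,30)),("slab",(515,20,14)),("fl",(560,225,16)),("cap",(378,303,10)),("wood",(500,60,0))):
        u,v=proj(p,X).astype(int); print(nm,hsv[v,u])
E
```

```text
scene flange (np.float64(578.3), np.float64(256.5), np.float64(0.912)) cap (np.float64(391.8), np.float64(302.5), np.float64(0.875)) seat (np.float64(562.0), np.float64(-12.2), np.float64(0.895))
seat [102  23 202]
slab [107  32 161]
fl [104  16 213]
cap [ 99  20 202]
wood [ 9 30 85]
top flange (np.float64(582.3), np.float64(256.6), np.float64(0.961)) cap (np.float64(394.1), np.float64(301.0), np.float64(0.935)) seat (np.float64(569.0), np.float64(-13.4), np.float64(0.969))
[679.  30.  14.]
[657. -90.  14.]
[457. -54.  14.]
[475.  60.  14.]
seat [ 99  15 175]
slab [110  35 133]
fl [107  10 184]
cap [105  15 174]
wood [ 10  52 128]
```

View pics/crop1.png

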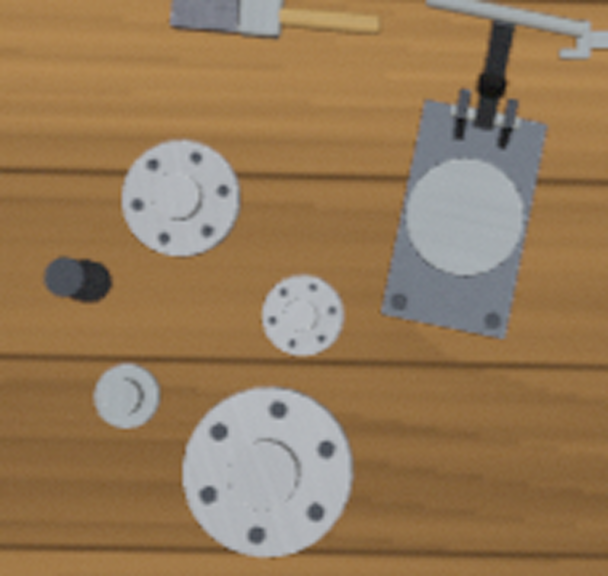

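The crop shows the middle flange, hub up, at (180,198), the cap, knob up, at (127,396), and the seat at (466,216), so the choice stands. One refinement with a hue mask, which includes the shaded sides.

```bash
cat >> h.py <<'E'
def hmask(p):
    hsv=cv2.cvtColor(p["img"],cv2.COLOR_BGR2HSV); return ((hsv[...,0]>60)&(hsv[...,0]<150)).astype(np.uint8)
def hfit(p,x,y,parts,mask=None,k=6):
    m=hmask(p) if mask is None else mask
    vv,uu=np.mgrid[:384,:512]
    for i in range(k):
        s=sil(p,x,y,parts); win=cv2.dilate((s>0).astype(np.uint8),np.ones((9,9)))>0
        c0=np.array([(s*uu).sum(),(s*vv).sum()])/s.sum()
        b=cv2.morphologyEx((m*win).astype(np.uint8),cv2.MORPH_CLOSE,np.ones((5,5)))
        c1=np.array([uu[b>0].mean(),vv[b>0].mean()]); z=np.mean([q[2] for q in parts]); d=ray(p,*c1,z)-ray(p,*c0,z); x+=d[0];y+=d[1]
    return round(float(x),1),round(float(y),1),round(float(b.sum()/s.sum()),3)
def bright(p,lo):
    hsv=cv2.cvtColor(p["img"],cv2.COLOR_BGR2HSV); return ((hsv[...,1]<45)&(hsv[...,2]>lo)).astype(np.uint8)
E
python3 - <<'E'
from h import *
for n in("scene","top"):
    p=dict(np.load(f"pics/{n}1.npz"))
    print(n,"flange",hfit(p,582,257,FL),"cap",hfit(p,394,301,CAP))
    t=182 if n=="scene" else 155
    print(" seat top face",hfit(p,569,-13,[(55,29.9,30)],bright(p,t)), "flange top",hfit(p,582,257,[(55,15.9,16),(22,16,36)],bright(p,t)))
    m=hmask(p); c=proj(p,(569,-13,14)); win=np.zeros_like(m); cv2.circle(win,tuple(c.astype(int)),62 if n=="top" else 60,1,-1)
    if n=="top":
        m=cv2.morphologyEx(m*win,cv2.MORPH_OPEN,np.ones((13,13))); ct,_=cv2.findContours(m,cv2.RETR_EXTERNAL,cv2.CHAIN_APPROX_NONE)
        b=cv2.boxPoints(cv2.minAreaRect(max(ct,key=cv2.contourArea))); W=[ray(p,*q,14)[:2].round(1) for q in b]; print(b.round(0).tolist(),W,np.mean(W,0))
    for q in boxes_of(snapshot(n),"clamp_bar")[:1]: pass
E
```

```text
scene flange (578.9, 256.6, 0.849) cap (392.5, 302.4, 0.768)
 seat top face (565.0, -9.7, 0.851) flange top (580.6, 257.8, 0.939)
top flange (582.1, 256.3, 0.897) cap (394.4, 300.8, 0.837)
 seat top face (568.9, -13.2, 0.966) flange top (581.8, 256.4, 0.968)
[[229.0, 207.0], [241.0, 148.0], [278.0, 156.0], [267.0, 215.0]] [array([476.9,  61.8]), array([658.4,  30.2]), array([638.1, -84.2]), array([456.8, -51.3])] [557.55  -10.875]
```

Call:
{"fn": "play_rows", "kwargs": {"commands": [[[0,0,-0.1115],[0,0,0],-1],[[0,0,-0.1115],[0,0,0],-1],[[0,0,0],[-0.027,-0.0217,0],-1],[[0,0,0],[-0.027,-0.0217,0],-1],[[0,0,0],[-0.027,-0.0217,0],-1],[[0,0,0],[-0.027,-0.0217,0],-1],[[0,0,0],[-0.027,-0.0217,0],-1],[[0,0,0],[-0.027,-0.0217,0],-1],[[0,0,0],[-0.027,-0.0217,0],-1],[[0,0,0],[-0.027,-0.0217,0],-1]], "newtons": 25}}

```text
clock: 2.43
position: [445.4, 412.0, 194.7]
orientation: [3.141, 0.0, 2.966]
ft_force: [-0.1, 0.5, -0.0]
opening: 1.0
grasp_force: 0.0
```

Call:
{"fn": "play_rows", "kwargs": {"commands": [[[0,0,0],[-0.027,-0.0217,0],-1],[[0,0,0],[-0.027,-0.0217,0],-1],[[0,0,0],[-0.027,-0.0217,0],-1],[[0,0,0],[-0.027,-0.0217,0.01],-1],[[0,0,0],[-0.027,-0.0217,0.02],-1],[[0,0,0],[-0.027,-0.0217,0.03],-1],[[0,0,0],[0,0,0.03],-1],[[0,0,0],[0,0,0.02],-1],[[0,0,0],[0,0,0.01],-1],[[0,0,0],[0,0,0],-1]]}}

```text
clock: 3.27
position: [577.4, 258.6, 74.8]
orientation: [-3.139, -0.004, 2.966]
ft_force: [0.2, 0.3, -0.2]
opening: 0.998
grasp_force: 0.0
```

```bash
cat >> h.py <<'E'
from scipy.spatial.transform import Rotation as Ro
def togo(X):
    s=sense(); R=Ro.from_euler("xyz",s["orientation"]); return (R.inv().apply(np.array(X)-s["position"])/1000).round(4)
def st():
    s=sense(); print(round(s["clock"],2),s["position"].round(1),s["orientation"].round(3),"F",s["ft_force"].round(1),"op",round(s["opening"],3),"g",round(s["grasp_force"],1),"q7",s["qpos"][6].round(2))
E
python3 - <<'E'
from h import *
st(); print(togo((582,256.5,18)))
E
```

```text
3.27 [577.4 258.6  74.8] [-3.139 -0.004  2.966] F [ 0.2  0.3 -0.2] op 0.998 g 0.0 q7 0.93
[-0.0051 -0.0012  0.0568]
```

Call:
{"fn": "play_rows", "kwargs": {"commands": [[[0,0,0],[-0.0007,0,0.008],-1],[[0,0,0],[0,0,0.01],-1],[[0,0,0],[0,0,0.01],-1],[[0,0,0],[0,0,0.01],-1],[[0,0,0],[0,0,0.01],-1],[[0,0,0],[0,0,0.006],-1],[[0,0,0],[0,0,0.002],-1],[[0,0,0],[0,0,0],-1],[[0,0,0],[0,0,0],1],[[0,0,0],[0,0,0],1]]}}

```text
clock: 4.1
position: [580.2, 259.2, 21.7]
orientation: [3.141, 0.001, 2.966]
ft_force: [0.6, -0.1, 0.0]
opening: 0.885
grasp_force: 0.0
```

Call:
{"fn": "play_rows", "kwargs": {"commands": [[[0,0,0],[0,0,0],1],[[0,0,0],[0,0,0],1],[[0,0,0],[0,0,0],1],[[0,0,0],[0,0,0],1],[[0,0,0],[0,0,0],1],[[0,0,0],[0,0,0],1],[[0,0,0],[0,0,0],1],[[0,0,0],[0,0,0],1],[[0,0,0],[0,0,0],1],[[0,0,0],[0,0,0],1]]}}

```text
clock: 4.93
position: [579.7, 259.0, 21.1]
orientation: [-3.142, -0.0, 2.966]
ft_force: [-0.1, 0.2, -0.5]
opening: 0.125
grasp_force: 0.0
```

```bash
python3 - <<'E'
from h import *
st()
a=snapshot("scene");b=snapshot("top")
f=lambda p:(lambda u:cv2.resize(p["img"][max(0,u[1]-55):u[1]+55,u[0]-70:u[0]+70],(560,440)) )(proj(p,(582,257,20)).astype(int))
cv2.imwrite("pics/g1.png",cv2.resize(np.hstack([f(a),f(b)]),(800,314)))
E
```

```text
4.93 [579.7 259.   21.1] [-3.142 -0.     2.966] F [-0.1  0.2 -0.5] op 0.125 g 0.0 q7 0.94
```

View pics/g1.png

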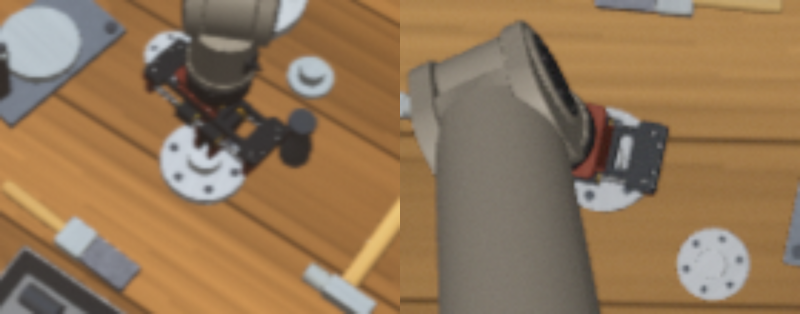

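```bash
python3 - <<'E'
from h import *
st()
p=snapshot("scene");s=10
P=sense()["position"]; u0,v0=(proj(p,P)-[35,38]).astype(int)
c=cv2.resize(p["img"][v0:v0+58,u0:u0+78],None,fx=s,fy=s,interpolation=cv2.INTER_CUBIC)
for X,col in((P,(0,0,255)),(P+[0,0,80],(0,255,255))):
    q=(proj(p,X)-[u0,v0])*s; cv2.drawMarker(c,tuple(q.astype(int)),col,0,14,1)
for z,r in((36,22),(16,22),(16,55)):
    q=np.array([(proj(p,(582+r*np.cos(t),256.5+r*np.sin(t),z))-[u0,v0]+.5)*s for t in np.linspace(0,6.3,50)]).astype(int); cv2.polylines(c,[q],False,(0,255,0),1)
cv2.imwrite("pics/g2.png",c)
E
```

```text
5.03 [579.7 259.   21.1] [-3.142 -0.     2.966] F [0.7 0.1 0.2] op 0.041 g 0.0 q7 0.94
```

View pics/g2.png

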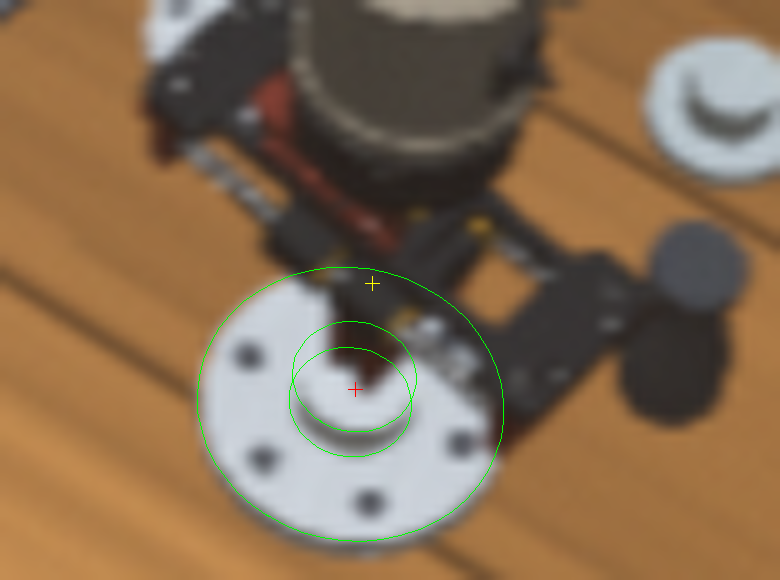

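The picture shows the shut fingertips at about (365,388), drawn over the hub's top face, so the tool missed the hub by passing above it. The reported height seems too low. I'll probe gently downwards to find the real height.

Call:
{"fn": "play_rows", "kwargs": {"commands": [[[0,0,0],[0,0,0.001],1],[[0,0,0],[0,0,0.001],1],[[0,0,0],[0,0,0.001],1],[[0,0,0],[0,0,0],1],[[0,0,0],[0,0,0],1],[[0,0,0],[0,0,0],1],[[0,0,0],[0,0,0],1],[[0,0,0],[0,0,0],1],[[0,0,0],[0,0,0],1],[[0,0,0],[0,0,0],1]]}}

```text
clock: 5.92
position: [579.8, 259.1, 18.2]
orientation: [3.142, 0.0, 2.966]
ft_force: [-0.1, 0.3, 0.3]
opening: 0.005
grasp_force: 0.0
```

Call:
{"fn": "play_rows", "kwargs": {"commands": [[[0,0,0],[0,0,0.001],1],[[0,0,0],[0,0,0.001],1],[[0,0,0],[0,0,0.001],1],[[0,0,0],[0,0,0.001],1],[[0,0,0],[0,0,0],1],[[0,0,0],[0,0,0],1],[[0,0,0],[0,0,0],1],[[0,0,0],[0,0,0],1],[[0,0,0],[0,0,0],1],[[0,0,0],[0,0,0],1]]}}

```text
clock: 6.75
position: [579.8, 259.1, 14.2]
orientation: [3.142, 0.0, 2.966]
ft_force: [0.6, 0.6, 0.4]
opening: 0.007
grasp_force: 0.0
```

```bash
python3 - <<'E'
from h import *
st()
p=snapshot("scene");s=10
P=sense()["position"]; u0,v0=(proj(p,P)-[35,30]).astype(int)
c=cv2.resize(p["img"][v0:v0+55,u0:u0+75],None,fx=s,fy=s,interpolation=cv2.INTER_CUBIC)
for X,col in((P,(0,0,255)),(P+[0,0,80],(0,255,255)),(P+[0,0,20],(255,0,255))):
    q=(proj(p,X)-[u0,v0]+.5)*s; cv2.drawMarker(c,tuple(q.astype(int)),col,0,14,1)
cv2.imwrite("pics/g3.png",c); print(fit(p,582,257,FL))
E
```

```text
6.75 [579.8 259.1  14.2] [3.142 0.    2.966] F [0.6 0.6 0.4] op 0.007 g 0.0 q7 0.94
(np.float64(591.0), np.float64(255.6), np.float64(0.658))
```

View pics/g3.png

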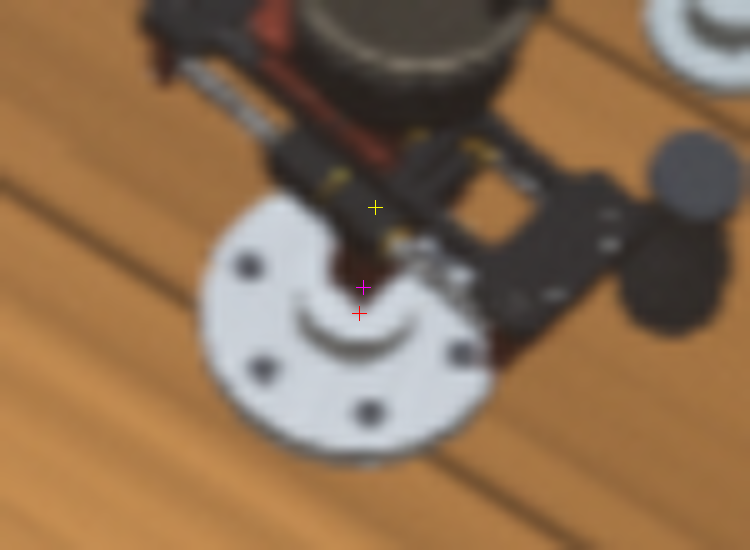

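Call:
{"fn": "play_rows", "kwargs": {"commands": [[[0,0,0],[0,0,0.001],1],[[0,0,0],[0,0,0],1],[[0,0,0],[0,0,0.001],1],[[0,0,0],[0,0,0],1],[[0,0,0],[0,0,0.001],1],[[0,0,0],[0,0,0],1],[[0,0,0],[0,0,0],1],[[0,0,0],[0,0,0],1],[[0,0,0],[0,0,0],1],[[0,0,0],[0,0,0],1]]}}

```text
clock: 7.63
position: [579.8, 259.1, 11.2]
orientation: [3.142, 0.0, 2.966]
ft_force: [0.0, 0.9, 0.6]
opening: 0.009
grasp_force: 0.0
```

Call:
{"fn": "play_rows", "kwargs": {"commands": [[[0,0,0],[0,0,0.001],1],[[0,0,0],[0,0,0],1],[[0,0,0],[0,0,0.001],1],[[0,0,0],[0,0,0],1],[[0,0,0],[0,0,0.001],1],[[0,0,0],[0,0,0],1],[[0,0,0],[0,0,0.001],1],[[0,0,0],[0,0,0],1],[[0,0,0],[0,0,0],1],[[0,0,0],[0,0,0],1]]}}

```text
clock: 8.47
position: [579.9, 259.2, 8.3]
orientation: [3.141, 0.0, 2.966]
ft_force: [-3.0, -1.4, 10.2]
opening: 0.004
grasp_force: 4.7
```

Contact at reading 8.3 (10 N) is on the hub top, which is at 36 mm. So the true tip height is the reading plus about 27.4 mm, and the images agree that xy is right. I'll lift, open, correct xy and regrasp lower.

Call:
{"fn": "play_rows", "kwargs": {"commands": [[[0,0,0],[0,0,-0.006],1],[[0,0,0],[0,0,-0.006],-1],[[0,0,0],[-0.0026,-0.0022,0],-1],[[0,0,0],[0,0,0],-1],[[0,0,0],[0,0,0],-1],[[0,0,0],[0,0,0],-1],[[0,0,0],[0,0,0],-1],[[0,0,0],[0,0,0],-1],[[0,0,0],[0,0,0],-1],[[0,0,0],[0,0,0],-1]]}}

```text
clock: 9.3
position: [581.9, 256.5, 19.1]
orientation: [-3.142, -0.0, 2.966]
ft_force: [-0.6, -0.2, -0.3]
opening: 0.649
grasp_force: 0.0
```

Call:
{"fn": "play_rows", "kwargs": {"commands": [[[0,0,0],[0,0,0.005],-1],[[0,0,0],[0,0,0.005],-1],[[0,0,0],[0,0,0.005],-1],[[0,0,0],[0,0,0.005],-1],[[0,0,0],[0,0,0.004],-1],[[0,0,0],[0,0,0.002],-1],[[0,0,0],[0,0,0.001],-1],[[0,0,0],[0,0,0],-1],[[0,0,0],[0,0,0],1],[[0,0,0],[0,0,0],1]]}}

```text
clock: 10.13
position: [582.2, 256.6, -7.5]
orientation: [3.141, 0.0, 2.966]
ft_force: [-0.5, 0.6, -0.2]
opening: 0.885
grasp_force: 0.0
```

Call:
{"fn": "play_rows", "kwargs": {"commands": [[[0,0,0],[0,0,0],1],[[0,0,0],[0,0,0],1],[[0,0,0],[0,0,0],1],[[0,0,0],[0,0,0],1],[[0,0,0],[0,0,0],1],[[0,0,0],[0,0,0],1],[[0,0,0],[0,0,0],1],[[0,0,0],[0,0,0],1],[[0,0,0],[0,0,0],1],[[0,0,0],[0,0,0],1]]}}

```text
clock: 10.97
position: [582.0, 256.6, -7.8]
orientation: [3.141, 0.0, 2.966]
ft_force: [0.8, 0.3, 0.8]
opening: 0.493
grasp_force: 25.0
```

Call:
{"fn": "play_rows", "kwargs": {"commands": [[[0,0,0],[0,0,-0.005],1],[[0,0,0],[0,0,-0.01],1],[[0,0,0],[0,0,-0.015],1],[[0,0,0],[0,0,-0.015],1],[[0,0,0],[0,0,-0.01],1],[[0,0,0],[0,-0.008,-0.005],1],[[0,0,0],[-0.003,-0.02,0],1],[[0,0,0],[-0.003,-0.025,0],1],[[0,0,0],[-0.003,-0.025,0],1],[[0,0,0],[-0.003,-0.025,0],1]], "newtons": 35}}

```text
clock: 11.8
position: [574.8, 151.0, 51.9]
orientation: [-3.141, -0.001, 2.966]
ft_force: [-0.3, -0.2, -5.7]
opening: 0.495
grasp_force: 35.0
```

Call:
{"fn": "play_rows", "kwargs": {"commands": [[[0,0,0],[-0.003,-0.025,0],1],[[0,0,0],[-0.003,-0.025,0],1],[[0,0,0],[-0.003,-0.025,0],1],[[0,0,0],[-0.003,-0.025,0],1],[[0,0,0],[-0.003,-0.025,0],1],[[0,0,0],[-0.003,-0.02,0],1],[[0,0,0],[-0.003,-0.015,0],1],[[0,0,0],[-0.0013,-0.005,0],1],[[0,0,0],[0,0,0],1],[[0,0,0],[0,0,0],1]]}}

```text
clock: 12.63
position: [568.5, -12.8, 52.0]
orientation: [3.141, -0.001, 2.966]
ft_force: [0.0, -0.1, -5.0]
opening: 0.493
grasp_force: 35.0
```

```bash
python3 - <<'E'
from h import *
st(); print(togo((569,-13.2,24)))
p=snapshot("scene");s=8;X=(569,-13,30)
u0,v0=(proj(p,X)-[45,36]).astype(int)
c=cv2.resize(p["img"][v0:v0+70,u0:u0+95],None,fx=s,fy=s,interpolation=cv2.INTER_CUBIC)
P=sense()["position"]
for z,col in((30,(0,255,0)),(60,(0,0,255)),(76,(0,255,255))):
    q=np.array([(proj(p,((569 if z==30 else P[0])+55*np.cos(t),(-13.2 if z==30 else P[1])+55*np.sin(t),z))-[u0,v0]+.5)*s for t in np.linspace(0,6.3,50)]).astype(int); cv2.polylines(c,[q],False,col,1)
cv2.imwrite("pics/g4.png",c)
E
```

```text
12.63 [568.5 -12.8  52. ] [ 3.141e+00 -1.000e-03  2.966e+00] F [ 0.  -0.1 -5. ] op 0.493 g 35.0 q7 1.38
[-0.0006 -0.0004  0.028 ]
```

View pics/g4.png

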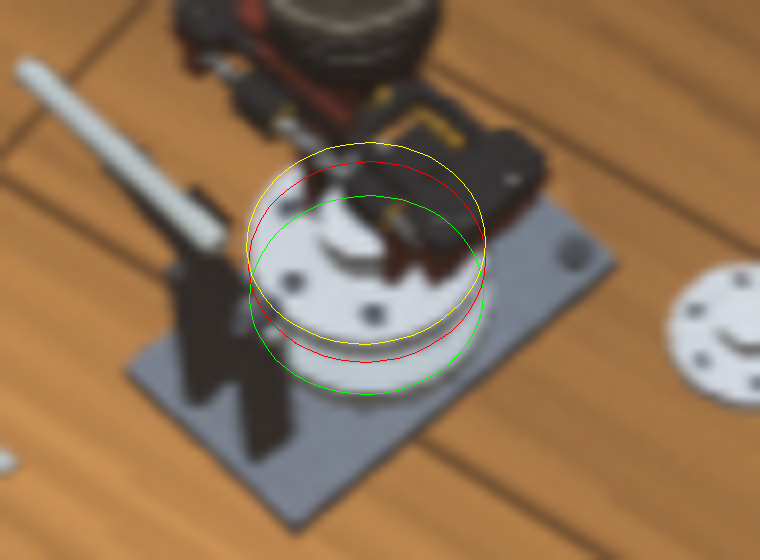

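The held flange matches its predicted outline (yellow) and the seat matches green, so I lower it.

Call:
{"fn": "play_rows", "kwargs": {"commands": [[[0,0,0],[-0.0005,-0.0004,0.006],1],[[0,0,0],[0,0,0.007],1],[[0,0,0],[0,0,0.006],1],[[0,0,0],[0,0,0.004],1],[[0,0,0],[0,0,0.002],1],[[0,0,0],[0,0,0.001],1],[[0,0,0],[0,0,0.001],1],[[0,0,0],[0,0,0.001],1],[[0,0,0],[0,0,0],1],[[0,0,0],[0,0,0],1]]}}

```text
clock: 13.52
position: [569.4, -13.9, 24.3]
orientation: [3.141, 0.0, 2.966]
ft_force: [0.3, 0.1, -6.2]
opening: 0.492
grasp_force: 35.0
```

Call:
{"fn": "play_rows", "kwargs": {"commands": [[[0,0,0],[0,0,0.0007],1],[[0,0,0],[0,0,0],1],[[0,0,0],[0,0,0.0007],1],[[0,0,0],[0,0,0],1],[[0,0,0],[0,0,0.0003],1],[[0,0,0],[0,0,0],1],[[0,0,0],[0,0,0],1],[[0,0,0],[0,0,0],1],[[0,0,0],[0,0,0],1],[[0,0,0],[0,0,0],1]]}}

```text
clock: 14.35
position: [569.3, -13.9, 22.5]
orientation: [3.142, 0.0, 2.966]
ft_force: [-0.4, -0.5, -4.8]
opening: 0.496
grasp_force: 35.0
```

Call:
{"fn": "play_rows", "kwargs": {"commands": [[[0,0,0],[0,0,0.0005],1],[[0,0,0],[0,0,0],1],[[0,0,0],[0,0,0.0005],1],[[0,0,0],[0,0,0],1],[[0,0,0],[0,0,0.0003],1],[[0,0,0],[0,0,0],1],[[0,0,0],[0,0,0],1],[[0,0,0],[0,0,0],1],[[0,0,0],[0,0,0],1],[[0,0,0],[0,0,0],1]]}}

```text
clock: 15.18
position: [569.4, -13.9, 22.2]
orientation: [3.141, 0.0, 2.966]
ft_force: [-4.9, 1.0, 8.5]
opening: 0.492
grasp_force: 35.0
```

Call:
{"fn": "play_rows", "kwargs": {"commands": [[[0,0,0],[0,0,0],-1],[[0,0,0],[0,0,0],-1],[[0,0,0],[0,0,0],-1],[[0,0,0],[0,0,0],-1],[[0,0,0],[0,0,-0.005],-1],[[0,0,0],[0,0,-0.015],-1],[[0,0,0],[0,0,-0.02],-1],[[0,0,0],[0,0,-0.02],-1],[[0,0,0],[0.009,0.012,0],-1],[[0,0,0],[0.019,0.0233,0],-1]]}}

```text
clock: 16.02
position: [550.7, 22.7, 83.2]
orientation: [-3.141, 0.005, 2.96]
ft_force: [0.0, 0.8, -0.3]
opening: 1.003
grasp_force: 0.0
```

Call:
{"fn": "play_rows", "kwargs": {"commands": [[[0,0,0],[0.019,0.0233,0],-1],[[0,0,0],[0.019,0.0233,0],-1],[[0,0,0],[0.019,0.0233,0],-1],[[0,0,0],[0.019,0.0233,0],-1],[[0,0,0],[0.019,0.0233,0],-1],[[0,0,0],[0.019,0.0233,0],-1],[[0,0,0],[0.019,0.0233,0],-1],[[0,0,0],[0.019,0.0233,0],-1],[[0,0,0],[0.019,0.0233,0],-1],[[0,0,0],[0.018,0.022,0],-1]]}}

```text
clock: 16.85
position: [401.5, 288.5, 81.7]
orientation: [3.141, 0.0, 2.966]
ft_force: [-0.7, 0.7, -0.1]
opening: 0.998
grasp_force: 0.0
```

```bash
python3 - <<'E'
from h import *
st(); print("cap",togo((394,301,-14)))
SF=[(55,20,46),(22,46,66)]
for n in("scene","top"):
    p=snapshot(n); np.savez(f"pics/{n}2.npz",**{k:p[k] for k in("img","K","world_from_camera")})
    t=182 if n=="scene" else 155
    # same method as used for seat: top faces only
    print(n,"seated flange",hfit(p,569,-13,[(55,45.9,46),(22,46,66)],bright(p,t)))
E
```

```text
16.85 [401.5 288.5  81.7] [3.141 0.    2.966] F [-0.7  0.7 -0.1] op 0.998 g 0.0 q7 0.66
cap [0.0096 0.0109 0.0957]
scene seated flange (566.0, -12.5, 0.904)
top seated flange (570.0, -14.7, 0.992)
```

Call:
{"fn": "play_rows", "kwargs": {"commands": [[[0,0,0],[0.005,0.0055,0.005],-1],[[0,0,0],[0.0048,0.0056,0.015],-1],[[0,0,0],[0,0,0.02],-1],[[0,0,0],[0,0,0.02],-1],[[0,0,0],[0,0,0.015],-1],[[0,0,0],[0,0,0.01],-1],[[0,0,0],[0,0,0.006],-1],[[0,0,0],[0,0,0.003],-1],[[0,0,0],[0,0,0],-1],[[0,0,0],[0,0,0],-1]]}}

```text
clock: 17.78
position: [395.1, 299.7, -12.4]
orientation: [3.141, 0.0, 2.965]
ft_force: [-0.6, 0.2, 0.1]
opening: 1.001
grasp_force: 0.0
```

Call:
{"fn": "play_rows", "kwargs": {"commands": [[[0,0,0],[0.0013,0.0011,0.0012],-1],[[0,0,0],[0,0,0],1],[[0,0,0],[0,0,0],1],[[0,0,0],[0,0,0],1],[[0,0,0],[0,0,0],1],[[0,0,0],[0,0,0],1],[[0,0,0],[0,0,0],1],[[0,0,0],[0,0,0],1],[[0,0,0],[0,0,0],1],[[0,0,0],[0,0,0],1]]}}

```text
clock: 18.62
position: [393.6, 301.2, -14.0]
orientation: [3.141, 0.0, 2.966]
ft_force: [0.3, 0.7, -0.1]
opening: 0.379
grasp_force: 35.0
```

Call:
{"fn": "play_rows", "kwargs": {"commands": [[[0,0,0],[0,0,0],1],[[0,0,0],[0,0,0],1],[[0,0,0],[0,0,0],1],[[0,0,0],[0,0,0],1],[[0,0,0],[0,0,0],1],[[0,0,0],[0,0,-0.005],1],[[0,0,0],[0,0,-0.015],1],[[0,0,0],[0,0,-0.025],1],[[0,0,0],[0,0,-0.025],1],[[0,0,0],[0,0,-0.02],1]]}}

```text
clock: 19.45
position: [393.1, 300.1, 77.3]
orientation: [-3.141, -0.0, 2.965]
ft_force: [-0.2, 0.6, -2.8]
opening: 0.376
grasp_force: 35.0
```

Call:
{"fn": "play_rows", "kwargs": {"commands": [[[0,0,0],[-0.01,-0.012,0],1],[[0,0,0],[-0.018,-0.022,0],1],[[0,0,0],[-0.02,-0.0245,0],1],[[0,0,0],[-0.02,-0.0245,0],1],[[0,0,0],[-0.02,-0.0245,0],1],[[0,0,0],[-0.02,-0.0245,0],1],[[0,0,0],[-0.02,-0.0245,0],1],[[0,0,0],[-0.02,-0.0245,0],1],[[0,0,0],[-0.02,-0.0245,0],1],[[0,0,0],[-0.02,-0.0245,0],1]]}}

```text
clock: 20.28
position: [537.8, 39.7, 75.8]
orientation: [-3.141, -0.002, 2.966]
ft_force: [0.1, 0.6, -2.4]
opening: 0.375
grasp_force: 35.0
```

Call:
{"fn": "play_rows", "kwargs": {"commands": [[[0,0,0],[-0.018,-0.022,0],1],[[0,0,0],[-0.014,-0.0175,0],1],[[0,0,0],[-0.006,-0.0075,0],1],[[0,0,0],[-0.002,-0.0025,0],1],[[0,0,0],[0,0,0],1],[[0,0,0],[0,0,0],1],[[0,0,0],[0,0,0],1],[[0,0,0],[0,0,0],1],[[0,0,0],[0,0,0],1],[[0,0,0],[0,0,0],1]]}}

```text
clock: 21.12
position: [568.9, -13.4, 76.1]
orientation: [3.141, -0.0, 2.967]
ft_force: [-0.1, 0.2, -2.4]
opening: 0.376
grasp_force: 35.0
```

```bash
python3 - <<'E'
from h import *
st(); print(togo((569.3,-13.8,53)))
p=snapshot("scene");s=8;X=(569,-13,50)
u0,v0=(proj(p,X)-[45,36]).astype(int)
c=cv2.resize(p["img"][v0:v0+70,u0:u0+95],None,fx=s,fy=s,interpolation=cv2.INTER_CUBIC)
P=sense()["position"]; h=P[2]+14
for x,y,r,z,col in((569.3,-13.8,55,46,(0,255,0)),(569.3,-13.8,22,66,(0,255,0)),(P[0],P[1],30,h,(0,0,255)),(P[0],P[1],30,h+10,(0,255,255))):
    q=np.array([(proj(p,(x+r*np.cos(t),y+r*np.sin(t),z))-[u0,v0]+.5)*s for t in np.linspace(0,6.3,50)]).astype(int); cv2.polylines(c,[q],False,col,1)
cv2.imwrite("pics/g5.png",c)
E
```

```text
21.12 [568.9 -13.4  76.1] [ 3.141 -0.     2.967] F [-0.1  0.2 -2.4] op 0.376 g 35.0 q7 1.37
[-0.0004 -0.0003  0.0231]
```

View pics/g5.png

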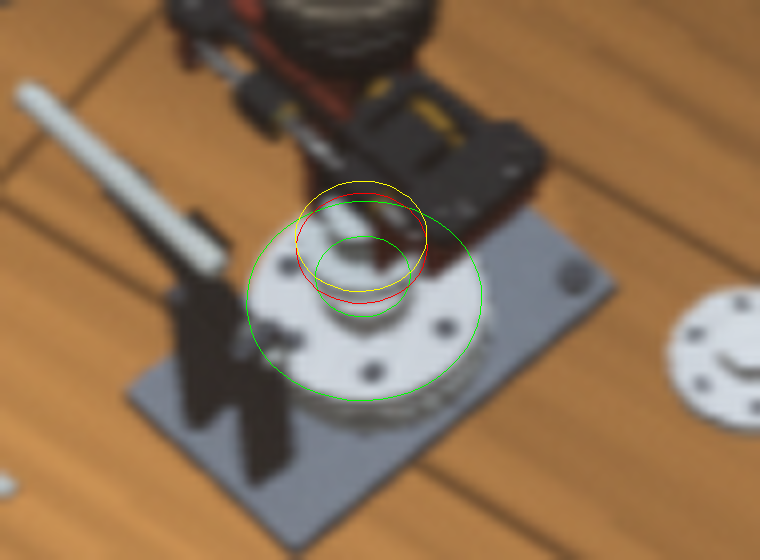

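The flange is seated and concentric (green), and the cap hovers where predicted. I lower it.

Call:
{"fn": "play_rows", "kwargs": {"commands": [[[0,0,0],[-0.0004,-0.0003,0.004],1],[[0,0,0],[0,0,0.006],1],[[0,0,0],[0,0,0.006],1],[[0,0,0],[0,0,0.003],1],[[0,0,0],[0,0,0.002],1],[[0,0,0],[0,0,0.001],1],[[0,0,0],[0,0,0.0005],1],[[0,0,0],[0,0,0.0005],1],[[0,0,0],[0,0,0],1],[[0,0,0],[0,0,0],1]]}}

```text
clock: 22.0
position: [569.6, -14.5, 53.1]
orientation: [3.141, 0.0, 2.966]
ft_force: [-0.8, -0.5, -3.8]
opening: 0.383
grasp_force: 35.0
```

Call:
{"fn": "play_rows", "kwargs": {"commands": [[[0,0,0],[0,0,0.0005],1],[[0,0,0],[0,0,0],1],[[0,0,0],[0,0,0.0005],1],[[0,0,0],[0,0,0],1],[[0,0,0],[0,0,0.0005],1],[[0,0,0],[0,0,0],1],[[0,0,0],[0,0,0],1],[[0,0,0],[0,0,0],1],[[0,0,0],[0,0,0],1],[[0,0,0],[0,0,0],1]]}}

```text
clock: 22.83
position: [569.6, -14.5, 52.0]
orientation: [3.141, 0.0, 2.966]
ft_force: [-1.8, 0.5, 4.9]
opening: 0.381
grasp_force: 35.0
```

Call:
{"fn": "play_rows", "kwargs": {"commands": [[[0,0,0],[0,0,0],-1],[[0,0,0],[0,0,0],-1],[[0,0,0],[0,0,0],-1],[[0,0,0],[0,0,0],-1],[[0,0,0],[0,0,0],-1],[[0,0,0],[0,0,-0.005],-1],[[0,0,0],[0,0,-0.015],-1],[[0,0,0],[0,0,-0.025],-1],[[0,0,0],[0,0,-0.03],-1],[[0,0,0],[0,0,-0.03],-1]]}}

```text
clock: 23.67
position: [568.9, -14.7, 157.6]
orientation: [-3.141, -0.001, 2.966]
ft_force: [1.0, -0.5, -0.1]
opening: 0.998
grasp_force: 0.0
```

Call:
{"fn": "play_rows", "kwargs": {"commands": [[[0,0,0],[0,0,-0.03],-1],[[0,0,0],[0,0,-0.03],-1],[[0,0,0],[0,0,-0.03],-1],[[0,0,0],[0,0,-0.03],-1],[[0,0,0],[0,0,-0.02],-1],[[0,0,0.121],[0,0,0],-1],[[0,0,0.121],[0,0,0],-1],[[0,0,0.121],[0,0,0],-1],[[0,0,0.121],[0,0,0],-1],[[0,0,0.121],[0,0,0],-1]]}}

```text
clock: 24.5
position: [569.3, -14.6, 296.9]
orientation: [3.141, 0.0, 2.355]
ft_force: [-0.1, -0.1, 0.3]
opening: 0.999
grasp_force: 0.0
```

Call:
{"fn": "play_rows", "kwargs": {"commands": [[[0,0,0.121],[0,0,0],-1],[[0,0,0.121],[0,0,0],-1],[[0,0,0.121],[0,0,0],-1],[[0,0,0.121],[0,0,0],-1],[[0,0,0.121],[0,0,0],-1],[[0,0,0.121],[0,0,0],-1],[[0,0,0.121],[0,0,0],-1],[[0,0,0.119],[0,0,0],-1],[[0,0,0],[0,0,0],-1],[[0,0,0],[0,0,0],-1]]}}

```text
clock: 25.33
position: [569.4, -14.5, 296.7]
orientation: [3.141, -0.0, 1.398]
ft_force: [0.4, -0.2, -0.9]
opening: 1.002
grasp_force: 0.0
```

```bash
python3 - <<'E'
from h import *
st()
S={}
for n in("scene","top"):
    p=snapshot(n); S[n]=p; np.savez(f"pics/{n}3.npz",**{k:p[k] for k in("img","K","world_from_camera")})
    for b in boxes_of(p,"clamp_bar")[:2]: X=w(p,b["location"]); print(n,round(b["p"],2),X.round(0),proj(p,X).round(0))
p=S["scene"]; u0,v0=(proj(p,(600,-15,150))-[50,38]).astype(int)
c=cv2.resize(p["img"][v0:v0+75,u0:u0+100],None,fx=8,fy=8,interpolation=cv2.INTER_CUBIC)
f=-.176; e=np.array([np.cos(f),np.sin(f),0]); n=np.array([-np.sin(f),np.cos(f),0]); s0=np.array([569,-13.2,0])
def L(A,B,col): cv2.line(c,*[tuple(((proj(p,X)-[u0,v0]+.5)*8).astype(int)) for X in(A,B)],col,1)
H=s0+80*e+[0,0,116]
for a,col in((1.7,(0,0,255)),(1.8,(0,255,0)),(1.9,(255,0,255))):
    M=H-170*np.cos(a)*e+[0,0,170*np.sin(a)]; L(M-60*n,M+60*n,col); print(a,M)
cv2.imwrite("pics/g6.png",c)
E
```

```text
25.33 [569.4 -14.5 296.7] [ 3.141 -0.     1.398] F [ 0.4 -0.2 -0.9] op 1.002 g 0.0 q7 -0.18
scene 0.79 [695. -21. 279.] [216. 193.]
1.7 [669.3293515  -31.042578   284.58301778]
1.8 [685.79183974 -33.97026792 281.55409725]
1.9 [701.87436793 -36.83038571 276.87101491]
```

View pics/g6.png

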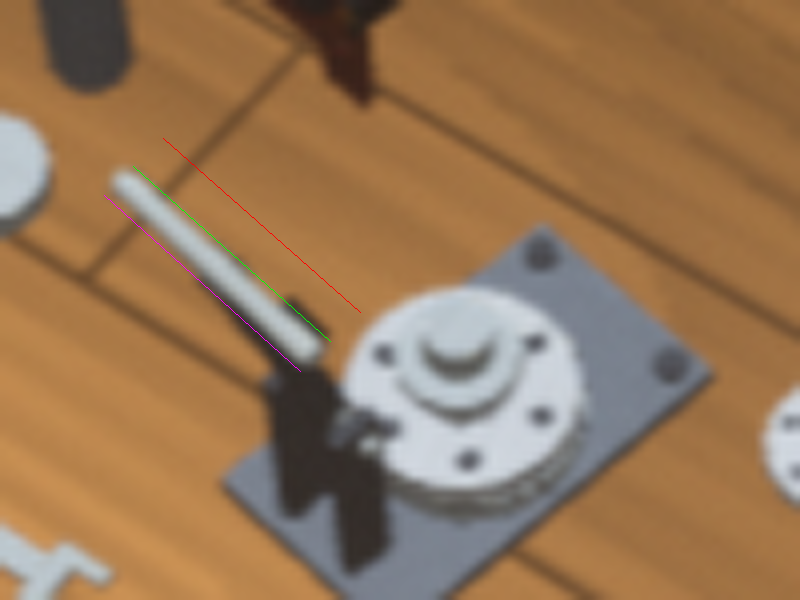

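Cap centred on the hub with its knob up at (460,345). The bar lies between the 1.8 (green) and 1.9 (magenta) lines, so the clamp is at about 1.845 rad. I go above the bar, 38 mm to its +y side.

Call:
{"fn": "play_rows", "kwargs": {"commands": [[[0,0,0],[0.004,0.012,0],-1],[[0,0,0],[0.008,0.025,0],-1],[[0,0,0],[0.008,0.025,0],-1],[[0,0,0],[0.008,0.025,0],-1],[[0,0,0],[0.008,0.025,0],-1],[[0,0,0],[0.005,0.012,0],-1],[[0,0,0],[0,0,0],-1],[[0,0,0],[0,0,0],-1],[[0,0,0],[0,0,0],-1],[[0,0,0],[0,0,0],-1]], "newtons": 20}}

```text
clock: 26.37
position: [697.9, 3.6, 296.9]
orientation: [3.142, -0.0, 1.394]
ft_force: [0.6, -0.4, -0.4]
opening: 1.0
grasp_force: 0.0
```

Call:
{"fn": "play_rows", "kwargs": {"commands": [[[0,0,0],[0,0,0.006],-1],[[0,0,0],[0,0,0.01],-1],[[0,0,0],[0,0,0.01],-1],[[0,0,0],[0,0,0.01],-1],[[0,0,0],[0,0,0.01],-1],[[0,0,0],[0,0,0.008],-1],[[0,0,0],[0,0,0.004],-1],[[0,0,0],[0,0,0],-1],[[0,0,0],[0,0,0],-1],[[0,0,0],[0,0,0],-1]]}}

```text
clock: 27.2
position: [699.1, 4.0, 239.1]
orientation: [3.141, -0.0, 1.395]
ft_force: [-0.2, -0.9, -0.1]
opening: 0.999
grasp_force: 0.0
```

```bash
python3 - <<'E'
from h import *
st()
p=snapshot("scene"); P=sense()["position"]; u0,v0=(proj(p,(690,-10,270))-[40,33]).astype(int)
c=cv2.resize(p["img"][v0:v0+60,u0:u0+80],None,fx=10,fy=10,interpolation=cv2.INTER_CUBIC)
for z,col in((27.4,(0,0,255)),(46,(0,255,255))):
    cv2.drawMarker(c,tuple(((proj(p,P+[0,0,z])-[u0,v0]+.5)*10).astype(int)),col,0,14,1)
cv2.imwrite("pics/g7.png",c)
E
```

```text
27.2 [699.1   4.  239.1] [ 3.141 -0.     1.395] F [-0.2 -0.9 -0.1] op 0.999 g 0.0 q7 -0.14
```

View pics/g7.png

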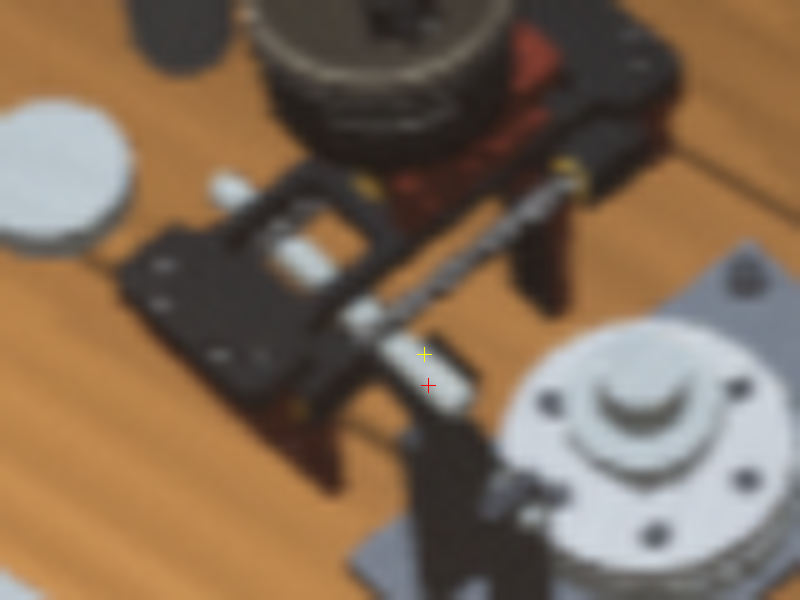

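The bar passes between the two fingertips ((335,490) and (555,315)), about 40 mm from its middle. I close on it.

Call:
{"fn": "play_rows", "kwargs": {"commands": [[[0,0,0],[0,0,0],1],[[0,0,0],[0,0,0],1],[[0,0,0],[0,0,0],1],[[0,0,0],[0,0,0],1],[[0,0,0],[0,0,0],1],[[0,0,0],[0,0,0],1],[[0,0,0],[0,0,0],1],[[0,0,0],[0,0,0],1],[[0,0,0],[0,0,0],1],[[0,0,0],[0,0,0],1]], "newtons": 25}}

```text
clock: 28.08
position: [698.7, 4.1, 238.5]
orientation: [3.142, -0.0, 1.395]
ft_force: [-0.0, -0.6, -0.7]
opening: 0.281
grasp_force: 0.0
```

Call:
{"fn": "play_rows", "kwargs": {"commands": [[[0,0,0],[0,0,0],1],[[0,0,0],[0,0,0],1],[[0,0,0],[0,0,0],1],[[0,0,0],[0,0,0],1],[[0,0,0],[0,0,0],1],[[0,0,0],[0,0,0],1],[[0,0,0],[0,0,0],1],[[0,0,0],[0,0,0],1],[[0,0,0],[0,0,0],1],[[0,0,0],[0,0,0],1]]}}

```text
clock: 28.92
position: [698.9, 4.0, 238.7]
orientation: [3.141, -0.0, 1.395]
ft_force: [2.5, -0.9, 2.2]
opening: 0.129
grasp_force: 25.0
```

```bash
python3 - <<'E'
import numpy as np
a=np.r_[1.838,1.838-np.cumsum(np.r_[.03,.05,np.full(26,.06),.05,.04,.03,.02])]
a=np.append(a,[.04])
y=-170*np.cos(a); z=116+170*np.sin(a)
Y=np.round(y-y[0],1);Z=np.round(z-z[0],1)
for i in range(len(a)-1): print(i,round(a[i+1],3),round((Y[i+1]-Y[i])/1000,4),round(-(Z[i+1]-Z[i])/1000,4))
E
```

```text
0 1.808 -0.0049 -0.0013
1 1.758 -0.0083 -0.0018
2 1.698 -0.0101 -0.0016
3 1.638 -0.0102 -0.0009
4 1.578 -0.0102 -0.0004
5 1.518 -0.0102 0.0002
6 1.458 -0.0101 0.0008
7 1.398 -0.0101 0.0015
8 1.338 -0.01 0.0021
9 1.278 -0.0099 0.0026
10 1.218 -0.0096 0.0032
11 1.158 -0.0095 0.0038
12 1.098 -0.0092 0.0044
13 1.038 -0.0089 0.0049
14 0.978 -0.0087 0.0055
15 0.918 -0.0082 0.0059
16 0.858 -0.008 0.0065
17 0.798 -0.0075 0.0069
18 0.738 -0.0071 0.0073
19 0.678 -0.0066 0.0077
20 0.618 -0.0061 0.0082
21 0.558 -0.0057 0.0085
22 0.498 -0.0051 0.0088
23 0.438 -0.0046 0.0091
24 0.378 -0.0041 0.0093
25 0.318 -0.0035 0.0096
26 0.258 -0.0029 0.0098
27 0.198 -0.0023 0.0099
28 0.148 -0.0014 0.0084
29 0.108 -0.0009 0.0067
30 0.078 -0.0005 0.0051
31 0.058 -0.0002 0.0034
32 0.04 -0.0002 0.0031
```

Call:
{"fn": "play_rows", "kwargs": {"commands": [[[0,0,0],[0,-0.0049,-0.0013],1],[[0,0,0],[0,-0.0083,-0.0018],1],[[0,0,0],[0,-0.0101,-0.0016],1],[[0,0,0],[0,-0.0102,-0.0009],1],[[0,0,0],[0,-0.0102,-0.0004],1],[[0,0,0],[0,-0.0102,0.0002],1],[[0,0,0],[0,-0.0101,0.0008],1],[[0,0,0],[0,-0.0101,0.0015],1],[[0,0,0],[0,-0.01,0.0021],1],[[0,0,0],[0,-0.0099,0.0026],1]]}}

```text
clock: 29.75
position: [604.5, 21.8, 237.4]
orientation: [-3.141, -0.001, 1.396]
ft_force: [1.4, 2.2, 1.7]
opening: 0.131
grasp_force: 25.0
```

Call:
{"fn": "play_rows", "kwargs": {"commands": [[[0,0,0],[0,-0.0096,0.0032],1],[[0,0,0],[0,-0.0095,0.0038],1],[[0,0,0],[0,-0.0092,0.0044],1],[[0,0,0],[0,-0.0089,0.0049],1],[[0,0,0],[0,-0.0087,0.0055],1],[[0,0,0],[0,-0.0082,0.0059],1],[[0,0,0],[0,-0.008,0.0065],1],[[0,0,0],[0,-0.0075,0.0069],1],[[0,0,0],[0,-0.0071,0.0073],1],[[0,0,0],[0,-0.0066,0.0077],1]], "newtons": 35}}

```text
clock: 30.58
position: [523.5, 36.8, 180.9]
orientation: [3.141, -0.002, 1.396]
ft_force: [3.6, 4.1, 0.1]
opening: 0.125
grasp_force: 35.0
```

Call:
{"fn": "play_rows", "kwargs": {"commands": [[[0,0,0],[0,-0.0061,0.0082],1],[[0,0,0],[0,-0.0057,0.0085],1],[[0,0,0],[0,-0.0051,0.0088],1],[[0,0,0],[0,-0.0046,0.0091],1],[[0,0,0],[0,-0.0041,0.0093],1],[[0,0,0],[0,-0.0035,0.0096],1],[[0,0,0],[0,-0.0029,0.0098],1],[[0,0,0],[0,-0.0023,0.0085],1],[[0,0,0],[0,-0.001,0.005],1],[[0,0,0],[0,0,0],1]]}}

```text
clock: 31.42
position: [489.2, 43.0, 103.7]
orientation: [3.141, -0.002, 1.396]
ft_force: [5.6, 6.8, -3.2]
opening: 0.125
grasp_force: 35.0
```

```bash
python3 - <<'E'
from h import *
st()
E
```

```text
31.42 [489.2  43.  103.7] [ 3.141e+00 -2.000e-03  1.396e+00] F [ 5.6  6.8 -3.2] op 0.125 g 35.0 q7 -0.27
```

Call:
{"fn": "play_rows", "kwargs": {"commands": [[[0,0,0],[0,-0.0006,0.004],1],[[0,0,0],[0,-0.0006,0.005],1],[[0,0,0],[0,-0.0005,0.005],1],[[0,0,0],[0,-0.0004,0.005],1],[[0,0,0],[0,-0.0002,0.003],1],[[0,0,0],[0,-0.0001,0.002],1],[[0,0,0],[0,0,0.001],1],[[0,0,0],[0,0,0.001],1],[[0,0,0],[0,0,0],1],[[0,0,0],[0,0,0],1]]}}

```text
clock: 32.25
position: [486.3, 43.5, 78.3]
orientation: [-3.141, -0.002, 1.396]
ft_force: [2.1, 6.2, -0.4]
opening: 0.126
grasp_force: 35.0
```

Call:
{"fn": "play_rows", "kwargs": {"commands": [[[0,0,0],[0,0,0.0008],1],[[0,0,0],[0,0,0],1],[[0,0,0],[0,0,0.0008],1],[[0,0,0],[0,0,0],1],[[0,0,0],[0,0,0.0008],1],[[0,0,0],[0,0,0],1],[[0,0,0],[0,0,0],1],[[0,0,0],[0,0,0],1],[[0,0,0],[0,0,0],1],[[0,0,0],[0,0,0],1]]}}

```text
clock: 33.08
position: [486.2, 43.6, 75.9]
orientation: [-3.141, -0.002, 1.396]
ft_force: [2.0, 6.8, -0.9]
opening: 0.126
grasp_force: 35.0
```

Call:
{"fn": "play_rows", "kwargs": {"commands": [[[0,0,0],[0,0,0.0008],1],[[0,0,0],[0,0,0],1],[[0,0,0],[0,0,0.0008],1],[[0,0,0],[0,0,0],1],[[0,0,0],[0,0,0.0006],1],[[0,0,0],[0,0,0],1],[[0,0,0],[0,0,0],1],[[0,0,0],[0,0,0],1],[[0,0,0],[0,0,0],1],[[0,0,0],[0,0,0],1]]}}

```text
clock: 33.92
position: [486.2, 43.6, 73.7]
orientation: [-3.141, -0.002, 1.396]
ft_force: [1.4, 7.0, 0.9]
opening: 0.132
grasp_force: 35.0
```

Call:
{"fn": "play_rows", "kwargs": {"commands": [[[0,0,0],[0,0,0.0008],1],[[0,0,0],[0,0,0],1],[[0,0,0],[0,0,0.0008],1],[[0,0,0],[0,0,0],1],[[0,0,0],[0,0,0.0006],1],[[0,0,0],[0,0,0],1],[[0,0,0],[0,0,0],1],[[0,0,0],[0,0,0],1],[[0,0,0],[0,0,0],1],[[0,0,0],[0,0,0],1]]}}

```text
clock: 34.75
position: [486.1, 43.6, 71.5]
orientation: [-3.141, -0.002, 1.396]
ft_force: [1.5, 6.9, -1.1]
opening: 0.129
grasp_force: 35.0
```

Call:
{"fn": "play_rows", "kwargs": {"commands": [[[0,0,0],[0,0,0.0008],1],[[0,0,0],[0,0,0],1],[[0,0,0],[0,0,0.0008],1],[[0,0,0],[0,0,0],1],[[0,0,0],[0,0,0.0008],1],[[0,0,0],[0,0,0],1],[[0,0,0],[0,0,0.0006],1],[[0,0,0],[0,0,0],1],[[0,0,0],[0,0,0],1],[[0,0,0],[0,0,0],1]]}}

```text
clock: 35.58
position: [486.2, 43.6, 69.7]
orientation: [-3.141, -0.002, 1.396]
ft_force: [-3.2, 6.4, 15.5]
opening: 0.129
grasp_force: 35.0
```

```bash
python3 - <<'E'
from h import *
st(); print(sense()["ft_torque"].round(2))
p=snapshot("scene")
for b in boxes_of(p,"clamp_bar")[:2]: X=w(p,b["location"]); print(round(b["p"],2),X.round(0),proj(p,X).round(0))
np.savez("pics/scene4.npz",**{k:p[k] for k in("img","K","world_from_camera")})
# far bar half: -y side; bright profile across bar at 45 mm to -y
f=-.176; e=np.array([np.cos(f),np.sin(f),0]); n=np.array([-np.sin(f),np.cos(f),0]); s0=np.array([569,-13.2,0])
hsv=cv2.cvtColor(p["img"],cv2.COLOR_BGR2HSV).astype(np.float32)
for k in(-25,-40,-52):
  for z in(116,):
    pr=[]
    for x in range(-125,-55,4):
        q=proj(p,s0+x*e+k*n+[0,0,z]); pr.append(int(cv2.getRectSubPix(hsv[...,1],(1,1),(float(q[0]),float(q[1])))[0,0]))
    print(k,pr)
E
```

```text
35.58 [486.2  43.6  69.7] [-3.141e+00 -2.000e-03  1.396e+00] F [-3.2  6.4 15.5] op 0.129 g 35.0 q7 -0.24
[ 1.18  0.73 -0.07]
0.49 [584. -13. 124.] [240. 197.]
-25 [26, 58, 109, 132, 130, 137, 139, 142, 119, 52, 22, 19, 18, 15, 18, 18, 22, 13]
-40 [144, 146, 148, 145, 143, 134, 86, 11, 7, 27, 101, 99, 48, 31, 27, 26, 30, 33]
-52 [151, 151, 150, 152, 150, 142, 84, 9, 7, 32, 107, 144, 149, 148, 145, 149, 150, 150]
```

Call:
{"fn": "play_rows", "kwargs": {"commands": [[[0,0,0],[0,0,-0.0005],-1],[[0,0,0],[0,0,0],-1],[[0,0,0],[0,0,0],-1],[[0,0,0],[0,0,0],-1],[[0,0,0],[0,0,0],-1],[[0,0,0],[0,0,-0.003],-1],[[0,0,0],[0,0,-0.01],-1],[[0,0,0],[0,0,-0.02],-1],[[0,0,0],[0,0,-0.03],-1],[[0,0,0],[0,0,-0.03],-1]]}}

```text
clock: 36.52
position: [486.3, 41.3, 163.3]
orientation: [-3.14, 0.001, 1.394]
ft_force: [0.9, 1.0, 0.7]
opening: 0.844
grasp_force: 0.0
```

Call:
{"fn": "play_rows", "kwargs": {"commands": [[[0,0,0],[0,0,-0.03],-1],[[0,0,0],[0.02,0,-0.03],-1],[[0,0,0],[0.03,0,0],-1],[[0,0,0],[0.03,0,0],-1],[[0,0,0],[0.03,0,0],-1],[[0,0,0],[0.03,0,0],-1],[[0,0,0],[0.02,0,0],-1],[[0,0,0],[0,0,0],-1],[[0,0,0],[0,0,0],-1],[[0,0,0],[0,0,0],-1]]}}

```text
clock: 37.35
position: [515.0, 198.0, 222.4]
orientation: [3.141, 0.001, 1.394]
ft_force: [-0.3, -0.4, 0.7]
opening: 1.003
grasp_force: 0.0
```

```bash
python3 - <<'E'
from h import *
st()
f=-.176; e=np.array([np.cos(f),np.sin(f),0]); n=np.array([-np.sin(f),np.cos(f),0]); s0=np.array([569,-13.2,0])
for m in("scene","top"):
    p=snapshot(m)
    for b in boxes_of(p,"clamp_bar")[:1]: X=w(p,b["location"]); print(m,"bar",round(b["p"],2),X.round(0))
    hsv=cv2.cvtColor(p["img"],cv2.COLOR_BGR2HSV).astype(np.float32)
    for k in(-52,-40,40,52):
        xs=np.arange(-125,-55,1.); sv=np.array([cv2.getRectSubPix(hsv[...,1],(1,1),tuple(map(float,proj(p,s0+x*e+k*n+[0,0,116]))))[0,0] for x in xs])
        g=sv<60; print(" ",k,"bar centre at x",xs[g].mean().round(1) if g.any() else None,"width",g.sum())
    print(m,"flange",hfit(p,569,-13,[(55,45.9,46),(22,46,66)],bright(p,182 if m=="scene" else 155)))
E
```

```text
37.35 [515.  198.  222.4] [3.141e+00 1.000e-03 1.394e+00] F [-0.3 -0.4  0.7] op 1.003 g 0.0 q7 -0.6
scene bar 0.82 [549.  -6. 122.]
  -52 bar centre at x -93.5 width 12
  -40 bar centre at x -93.5 width 12
  40 bar centre at x -84.7 width 18
  52 bar centre at x -85.4 width 16
scene flange (569.8, 2.6, 0.569)
top bar 0.79 [531.  -8. 125.]
  -52 bar centre at x -81.0 width 51
  -40 bar centre at x -81.0 width 51
  40 bar centre at x -80.5 width 50
  52 bar centre at x -80.5 width 50
top flange (570.1, -14.9, 0.742)
```

The checks agree. The flange fit is unchanged from before clamping. Allowing for the scene camera's bias of about −3.5 mm in x, the bar sits at fixture x ≈ −90 at 116 mm, so the clamp is level. The gripper is well clear, so I hand in.

```bash
python3 -c "
from rig import *
print(finish_job())"
```

```text
the job is handed in; nothing more can be done
None
```

I handed the job in at about 37 s with the flange on the seat, the cap on its hub and the clamp lowered until its pad met the cap; the hand-in gave no verdict, and the cap's position could not be checked after clamping because the clamp arm hides it.

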